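# Lift a reference weight with tongs over the balance pan

## Task

Take the tongs out of their stand, close their jaws on the largest of the three reference weights on the wooden tray and carry it to the balance: only the tongs may touch the weights, never the robot itself. Finish while still holding the weight in the tongs, upright and still, about 4 cm above the middle of the balance pan; it must not touch the pan. Leave the two smaller weights, the jar and the mortar where they are.

Things in the scene. Friction and masses are not known exactly. Their poses are not given: they have to be found in the camera images.
- tongs_grip (a point): Steel spring tongs, 130 mm tall, 100 g, upright in the stand, jaws down. Point: midway between the arms where they are squeezed, 78 mm above the jaw tips, 51 mm below the bow's top, 84 mm above the table at the start. z: up the tongs; y: the line on which the arms close. Here they are 47 mm across outside when free, about 40 when closed on the largest weight; at 43 they can be carried with the jaws open.
- tongs_jaws (a point): midway between the two jaws, 11 mm above their tips, 67 mm below tongs_grip. The jaws are shallow rubber-faced V's, 22 mm tall, 24 mm wide (x), that centre a round thing. Free, they are about 50 mm apart; at 43 mm across at tongs_grip about 38 mm; each mm squeezed off there closes them by about 3 mm.
- tongs_left: the tongs' +y arm, a flat steel shank 16 mm wide (x), 3 mm thick, to be gripped 60 to 95 mm above the tips. Its spring pushes outward, about 3 N there when free, 7 N when closed on the largest weight; 30 N on the arms holds that weight well. Origin on its hinge, 112 mm above the tips and 16 mm to +y of the tongs' middle plane.
- tongs_right: the tongs' -y arm, mirror image of the other; origin on its hinge, 112 mm above the tips and 16 mm to -y of the tongs' middle plane
- stand: fixed open steel box that the tongs stand in, on a foot of 70 x 110 mm: inside 30 mm (x) by 72 mm (y), inner floor 6 mm and rim 40 mm above the table; origin at the centre of its underside on the table. The tongs open along its y. It and the balance may be on either side.
- tray: fixed wooden tray, 110 mm (x) by 220 mm (y), floor 6 mm and rim 10 mm above the table; origin at the centre of its underside. The three weights stand on it in a row along y, about 70 mm apart, in any order.
- weight_large_center (a point): the largest weight, a polished steel cylinder with a narrower button-shaped knob on top: 28 mm in diameter over its lower 34 mm, 45 mm tall in all, about 180 g. The point is on its axis, half-way up (22.5 mm above its underside); z is up along the axis.
- weight_middle_center (a point): the middle weight, a polished steel cylinder with a narrower button-shaped knob on top: 20 mm in diameter, 34 mm tall; the point is on its axis, half-way up
- weight_small_center (a point): the smallest weight, a polished steel cylinder with a narrower button-shaped knob on top: 15 mm in diameter, 28 mm tall; the point is on its axis, half-way up
- balance: fixed laboratory balance, white housing 210 mm (x) by 170 mm (y), top 54 mm above the table, display at its -x end; origin at the centre of its underside
- balance_pan (a point): centre of the upper face of the balance's round steel pan (116 mm in diameter), 72 mm above the table
- jar: white plastic jar, 84 mm in diameter, 110 mm tall, loose; origin at the centre of its underside
- mortar: footed steel mortar bowl, 104 mm in diameter at the rim, 68 mm tall, loose; origin at the centre of its underside
There are look-alikes about, which are no part of the job. Several things have the shape of the tray; the one meant has the colours described above.

How it is judged:
By the outcome, as a careful person would: the job done as asked, in the order asked, and still so for the second after the job is handed in, while the arm keeps its last pose, push and grip.
It also fails if it takes over 45 s, if anything falls off the work surface, if the arm or the gripper's body presses on something with over 40 N, if the wrist force passes 120 N, or if a joint passes its speed limit or range.

## Robot

A 6-joint arm with a two-finger parallel gripper is mounted at the origin on the work surface. World frame = base frame: x ahead of the robot, y to its left, z up, the work surface at z = 0. Lengths are in m, angles in rad, forces in N, time in s.
With the tool pointing down it reaches from about 0.35 to 0.925 m from the base axis. Payload 6.4 kg.
Tool frame: the origin (TCP) lies on the mounting face of the last link; the fingertips stand 199 mm ahead of it and the grasp point (between the pads) lies 180 mm ahead of it; z points along the fingers, y is the direction in which the jaws open and shut (so a half turn about z gives the same grasp; the last joint's range is limited). The gripper opens to 94 mm and grips with 3 to 60 N. Pads are 16 mm wide; open, the fingers measure 119 mm over their backs; the gripper's body (75 mm by 177 mm) begins 78 mm behind the grasp point.
Start: joints at [-1.389, 0.245, 1.558, -0, 1.339, -0.174], TCP at [0.226, -0.609, 0.405] pointing down, gripper open.
Joint ranges: [-3.13, 3.13], [-1.02, 2.26], [0.13, 2.54], [-0.95, 4.09], [0.21, 2.88], [-2.74, 2.74]. Speed limits (rad/s): [2.57, 2.57, 3.14, 3.14, 3.14, 3.14].

## Interface

Orientations are given as a rotation vector (axis times angle).
In Python, from cell import robot gives the robot as it stands. The module is installed in compiled form; this text tells all that it offers.
- The arm moves only by the tool apply_moves, never from a script. Its argument "deltas" is a list of rows, each a list of 5 numbers: the shift along the world's x, y, z in mm, then the turn about the world's z in degrees, then the closure, from -1 (fully open) to 1 (shut). A call has 1 to 5 rows; each row shifts and turns the commanded pose from where the row before left it; what a row does not reach is not made up. A row lasts 1/10 s, in which the tool goes at most 50 mm and 8.59 degrees, less where a joint would pass 70% of its speed; a pose out of reach is approached as far as the arm can. A call is refused whole if a number of a shift passes 50 or a number of a turn 8.59, either way. A call with a gripper value outside its range is refused whole. The fingers move at their own pace and stop on an object; the grip force is fixed at half the most. Time passes only in rows, so rows that do not move let the fingers close. It gives the time, the measured TCP pose, the force and the opening at its end, in the units of the state.
- robot.read_state(): the state, without advancing time (a new reading comes with each control period).
- robot.grab_frame(name): name is "scene" or "top"; returns a dict with "image" (480x640x3 uint8, red, green, blue), "fx", "fy", "cx", "cy" (pixels), "k1" (the pictures are not rectified: a ray, as slopes to the right and down, at radius r is drawn at 1 + k1 r^2 times it, then the intrinsics apply), "world_from_camera" (4x4, takes a point from camera to world coordinates). Camera axes: x right, y down, z forward; pixel columns grow to the right and rows downward; lengths in m; the calibration is good to about 2 mm. A picture is of the moment at which its call begins. There is no depth.
- robot.finish_job(): hands the job in, once; it reports no verdict.
The state is a dict: "time_s": time; "joint_positions": joint angles; "joint_vel": joint speeds; "tau": joint torques, N m; "ee_pos": TCP position; "tcp_rot": TCP orientation; "force": force on the tool from outside, world axes, zero at the start; "moment": the same for the moment, N m; "grip_width": finger opening in m.
Only numpy, scipy, OpenCV 4.12 (cv2) and the standard library are available. Lean on these libraries where they do the work, as an engineer would, in place of code of your own. Each camera call takes 0.05 s, during which the arm holds its last target. There are 200 camera calls.

## Working session

There is one attempt and no reset: what is moved stays moved. The work goes in short steps, Python scripts to look and compute and a tool call to move; the robot and the scene stay as the last step left them, time stands still between calls to the robot, and variables do not carry over. Pictures are saved under pics/ and viewed, about 8 in all and at most 12, crops included, and the job is handed in when it is done.

Besides the shell and the picture viewer there is one more tool, called after "Call:" by a JSON object that holds its "fn" and its "kwargs", one argument or row to a line. apply_moves: Moves the arm, as the interface text tells. Its arguments: {"type":"object","properties":{"deltas":{"type":"array"}},"required":["deltas"]}

```bash
mkdir -p pics; cat > h.py <<'E'
import numpy as np, cv2, pickle
from cell import robot
def grab(name,tag):
    f=robot.grab_frame(name); pickle.dump(f,open(f'pics/{tag}.pkl','wb'))
    cv2.imwrite(f'pics/{tag}.png',f['image'][:,:,::-1]); return f
def load(tag): return pickle.load(open(f'pics/{tag}.pkl','rb'))
def ray(f,u,v):
    d=np.array([(u-f['cx'])/f['fx'],(v-f['cy'])/f['fy']]); p=d.copy()
    for _ in range(20): p=d/(1+f['k1']*(p@p))
    T=np.array(f['world_from_camera']); return T[:3,3],T[:3,:3]@np.array([p[0],p[1],1])
def atz(f,u,v,z):
    o,d=ray(f,u,v); return o+d*(z-o[2])/d[2]
def proj(f,P):
    T=np.linalg.inv(np.array(f['world_from_camera'])); c=T[:3,:3]@np.array(P)+T[:3,3]
    p=c[:2]/c[2]; p=p*(1+f['k1']*(p@p)); return p*[f['fx'],f['fy']]+[f['cx'],f['cy']]
def crop(tag,u0,v0,u1,v1,s,out):
    i=cv2.imread(f'pics/{tag}.png')[v0:v1,u0:u1]; cv2.imwrite(f'pics/{out}.png',cv2.resize(i,None,fx=s,fy=s,interpolation=cv2.INTER_CUBIC))
E
python3 - <<'E'
from h import *
for n in('scene','top'):
    f=grab(n,n+'0'); print(n,f['fx'],f['cx'],f['cy'],f['k1'],np.round(f['world_from_camera'],3).tolist())
s=robot.read_state(); print(s)
E
```

```text
scene 499.99187496008096 322.09896348360354 234.4299138136948 -0.05612647400371405 [[0.744, 0.364, -0.56, 1.08], [0.668, -0.383, 0.638, -0.605], [0.018, -0.849, -0.528, 0.579], [0.0, 0.0, 0.0, 1.0]]
top 457.1330450541161 317.55748167988173 241.68970805410808 0.041380511593324724 [[-0.084, -0.973, 0.215, 0.387], [-0.996, 0.083, -0.013, -0.004], [-0.006, -0.215, -0.977, 0.905], [0.0, 0.0, 0.0, 1.0]]
{'time_s': 0.1, 'joint_positions': array([-1.38910348e+00,  2.45725628e-01,  1.55887102e+00, -9.34469955e-06,
        1.33870139e+00, -1.74111208e-01]), 'joint_vel': array([ 1.99107031e-03, -3.37748411e-04, -1.37075877e-03, -1.23550034e-04,
       -2.12642783e-06, -3.69931894e-04]), 'tau': array([ 2.71506842e-04, -4.16912591e+01, -3.15526772e+01,  6.87095057e-02,
        3.09848471e-02, -5.60767467e-05]), 'ee_pos': array([ 0.22638514, -0.60908995,  0.4036785 ]), 'tcp_rot': array([-3.09033027e+00, -5.55653816e-01,  2.44236908e-05]), 'force': array([-0.79026846, -0.52712961, -0.35874915]), 'moment': array([-0.03023554, -0.05200012, -0.04138889]), 'grip_width': 0.09393896003814817}
```

View pics/scene0.png

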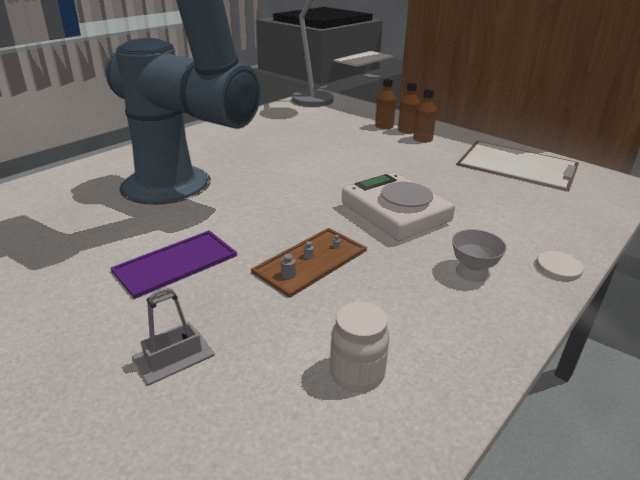

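View pics/top0.png

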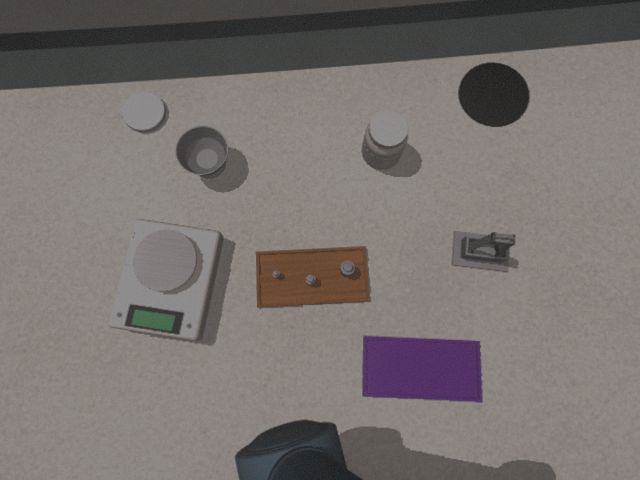

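The wooden tray is at scene (310,260) and top (312,277). The purple tray at top (421,368) is a look-alike, and the white lid and black disc are not part of the job. The stand with the tongs is at top (482,250) and scene (175,340). The large weight looks like top (348,268), scene (288,266); the other two candidates are at top (311,281) and (277,274). The balance pan is at top (165,261). I'll check these in close crops.

```bash
python3 - <<'E'
from h import *
def c(t,u,v,w,h,s): 
    i=cv2.imread(f'pics/{t}.png')[v:v+h,u:u+w]; return cv2.resize(i,None,fx=s,fy=s,interpolation=cv2.INTER_CUBIC)
a=c('scene0',125,280,100,75+25,4); b=c('top0',445,215,80,60,5)
d=c('scene0',245,225,130,75,3); e=c('top0',250,240,130,75,3)
o=np.zeros((600,800,3),np.uint8); o[:400,:400]=a; o[:300,400:]=b
o[300:525,405:795]=e; 
o[400:600,0:390]=d[:200]
cv2.imwrite('pics/c1.png',o)
E
```

```text
(no output)
```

View pics/c1.png

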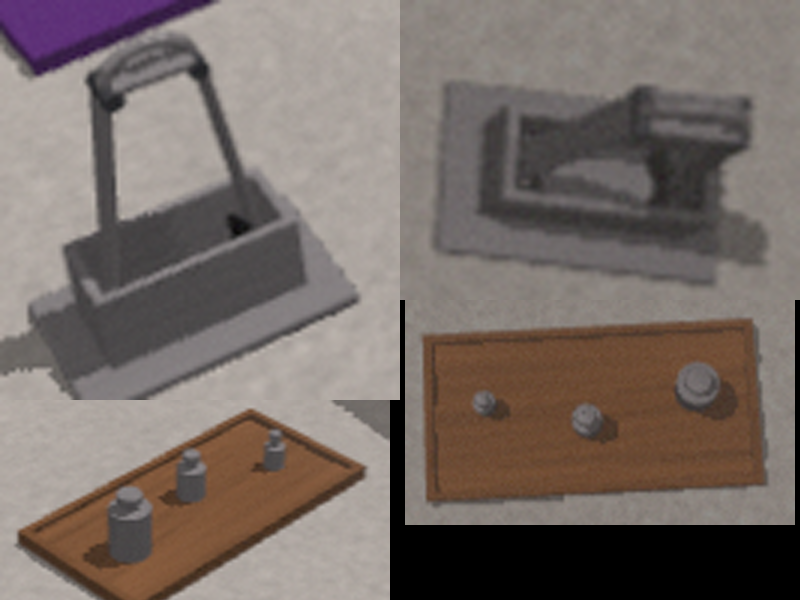

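```bash
cat >> h.py <<'E'
def tri(f,a,g,b):
    o1,d1=ray(f,*a); o2,d2=ray(g,*b); d1/=np.linalg.norm(d1); d2/=np.linalg.norm(d2)
    st=np.linalg.lstsq(np.c_[d1,-d2],o2-o1,rcond=None)[0]; p,q=o1+st[0]*d1,o2+st[1]*d2
    return (p+q)/2,np.linalg.norm(p-q)
E
python3 - <<'E'
from h import *
S,T=load('scene0'),load('top0')
np.set_printoptions(precision=4,suppress=True)
t=lambda x,y:(445+(x-400)/5,215+y/5)
s=lambda x,y:(125+x/4,280+y/4)
c=lambda x,y:(250+(x-405)/3,240+(y-300)/3)
print('foot top-cam',[atz(T,*t(*p),0.004) for p in[(443,82),(437,250),(714,283)]])
print('foot scene',[atz(S,*s(*p),0.004) for p in[(32,305),(355,298)]])
print('rim top-cam',[atz(T,*t(*p),0.04) for p in[(517,110),(506,207),(717,225)]])
print('rim scene',[atz(S,*s(*p),0.04) for p in[(65,247),(100,305),(302,222),(258,168)]])
print('bow',atz(T,*t(694,117),.133),'ends',atz(T,*t(640,113),.118),atz(T,*t(748,121),.118))
print('hinges scene',atz(S,*s(107,93),.118),atz(S,*s(200,69),.118),'bowtop',atz(S,*s(152,52),.133))
k=c(699,383);print('knob',atz(T,*k,.051),atz(S,288.3,256,.051),tri(T,k,S,(288.3,256)))
print('mid',atz(T,*c(587,417),.04),'small',atz(T,*c(484,400),.034))
print('traycorners',[atz(T,*c(*p),.01) for p in[(424,334),(751,320),(764,484),(428,502)]])
# pan ellipse
for f,u0,v0,w,h in((T,165,261,40,40),(S,407,195,35,20)):
    print('pan',atz(f,u0,v0,.072),[atz(f,u0+a,v0+b,.072) for a,b in((-32,0),(32,0))])
print('jar',atz(T,389,131,.11),atz(S,362,320,.11),'mortar',atz(T,202,151,.068))
print('weights scene',atz(S,245+190/3,225+(455-400)/3,.04),atz(S,245+274/3,225+(434-400)/3,.034))
E
```

```text
foot top-cam [array([ 0.5828, -0.2912,  0.004 ]), array([ 0.515 , -0.2787,  0.004 ]), array([ 0.493 , -0.3845,  0.004 ])]
foot scene [array([ 0.497 , -0.3824,  0.004 ]), array([ 0.5855, -0.293 ,  0.004 ])]
rim top-cam [array([ 0.5615, -0.3063,  0.04  ]), array([ 0.5242, -0.2962,  0.04  ]), array([ 0.5106, -0.3743,  0.04  ])]
rim scene [array([ 0.5156, -0.3718,  0.04  ]), array([ 0.5516, -0.3791,  0.04  ]), array([ 0.5696, -0.3016,  0.04  ]), array([ 0.5319, -0.295 ,  0.04  ])]
bow [ 0.5352 -0.3333  0.133 ] ends [ 0.5411 -0.3213  0.118 ] [ 0.5351 -0.3579  0.118 ]
hinges scene [ 0.5394 -0.3536  0.118 ] [ 0.552  -0.3229  0.118 ] bowtop [ 0.5488 -0.3384  0.133 ]
knob [ 0.5197 -0.0683  0.051 ] [ 0.5255 -0.0673  0.051 ] (array([ 0.5216, -0.0668,  0.0487]), np.float64(0.0046887389030693715))
mid [0.5057 0.0038 0.04  ] small [0.523  0.0687 0.034 ]
traycorners [array([0.5744, 0.1076, 0.01  ]), array([ 0.5654, -0.1101,  0.01  ]), array([ 0.4566, -0.1069,  0.01  ]), array([0.4634, 0.1111, 0.01  ])]
pan [0.5575 0.2684 0.072 ] [array([0.5626, 0.3266, 0.072 ]), array([0.5525, 0.2099, 0.072 ])]
pan [0.5685 0.2607 0.072 ] [array([0.5171, 0.211 , 0.072 ]), array([0.6203, 0.3109, 0.072 ])]
jar [ 0.7618 -0.1656  0.11  ] [ 0.7747 -0.1683  0.11  ] mortar [0.771  0.1949 0.068 ]
weights scene [0.5112 0.0026 0.04  ] [0.5284 0.0682 0.034 ]
```

The stand centre is about (0.539,-0.338) at yaw -12.5°, and the tongs agree at (0.540,-0.338). The large weight is at about (0.523,-0.068). I'm moving above the tongs, turning -33° on the way.

Call:
{"fn": "apply_moves", "kwargs": {
  "deltas": [
    [31,27,0,-3.3,-1],
    [31,27,0,-3.3,-1],
    [31,27,0,-3.3,-1],
    [31,27,0,-3.3,-1],
    [31,27,0,-3.3,-1]
  ]
}}

```text
time_s: 0.6
ee_pos: [0.3824, -0.473, 0.4042]
tcp_rot: [-3.139, -0.102, 0.001]
force: [0.7, 0.4, 0.6]
grip_width: 0.094
```

Call:
{"fn": "apply_moves", "kwargs": {
  "deltas": [
    [31,27,0,-3.3,-1],
    [31,27,0,-3.3,-1],
    [31,27,-10,-3.3,-1],
    [31,27,-20,-3.3,-1],
    [34,27,-20,-3.3,-1]
  ]
}}

```text
time_s: 1.1
ee_pos: [0.5404, -0.338, 0.3541]
tcp_rot: [3.122, -0.349, 0.0]
force: [-0.2, -0.8, -0.5]
grip_width: 0.0935
```

Call:
{"fn": "apply_moves", "kwargs": {
  "deltas": [
    [0,0,0,0,-1],
    [0,0,0,0,-1]
  ]
}}

```text
time_s: 1.3
ee_pos: [0.5398, -0.3385, 0.3535]
tcp_rot: [-3.122, 0.342, 0.003]
force: [0.1, -0.5, 0.3]
grip_width: 0.0939
```

```bash
python3 - <<'E'
from h import *
s=robot.read_state(); p=s['ee_pos'];print(s['time_s'],p,s['tcp_rot'],s['force'],s['grip_width'])
from scipy.spatial.transform import Rotation as R
M=R.from_rotvec(s['tcp_rot']).as_matrix(); print(M.round(3))
a=grab('scene','scene1');b=grab('top','top1')
i=cv2.imread('pics/scene1.png')
for sg in(-1,1):
    q=p+M@[0,sg*.047,.199]; u=proj(a,q); print(q,u); cv2.drawMarker(i,tuple(int(round(x)) for x in u),(0,0,255),cv2.MARKER_CROSS,5,1)
j=cv2.imread('pics/top1.png')[190:340,420:570]
cv2.imwrite('pics/c2.png',np.hstack([cv2.resize(i[210:390,110:260],None,fx=3.33,fy=3.33,interpolation=cv2.INTER_CUBIC)[:599,:500],cv2.resize(j,(299,299)).copy() if 0 else np.vstack([cv2.resize(j,(299,299)),np.zeros((300,299,3),np.uint8)])]))
E
```

```text
1.3 [ 0.53975955 -0.33850127  0.35353567] [-3.12205750e+00  3.41640357e-01  2.95112793e-03] [ 0.14523741 -0.52236484  0.27089834] 0.09386024231890246
[[ 0.976 -0.216 -0.002]
 [-0.216 -0.976  0.001]
 [-0.002 -0.001 -1.   ]]
[ 0.54957175 -0.29239547  0.1545684 ] [188.36610482 267.11002589]
[ 0.52924267 -0.38417087  0.15450381] [123.64746337 289.62102383]
```

View pics/c2.png

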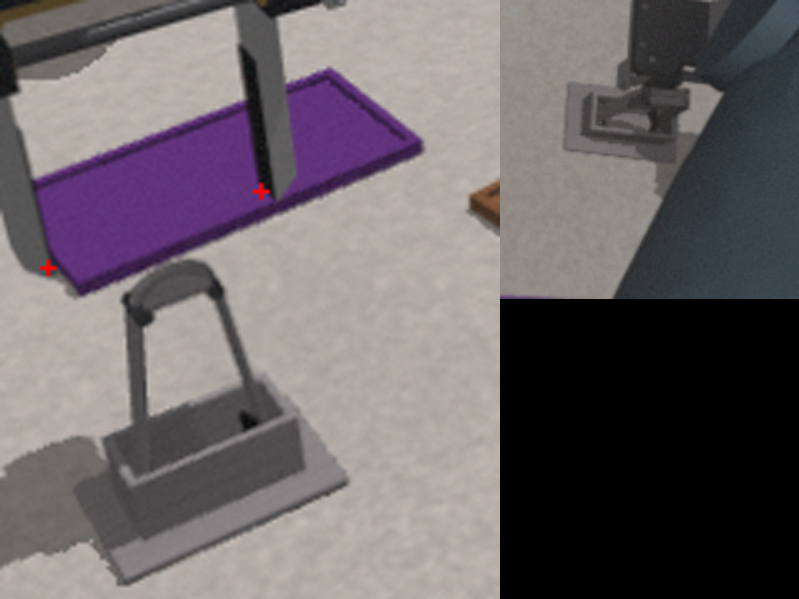

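The scene view shows the projected fingertips landing on the real ones at crop (261,190) and (47,266), so its calibration holds. It puts the tongs at x of about 0.543, so I'm shifting +3 mm and descending.

Call:
{"fn": "apply_moves", "kwargs": {
  "deltas": [
    [3,0,-15,0,-1],
    [0,0,-20,0,-1],
    [0,0,-20,0,-1],
    [0,0,-20,0,-1],
    [0,0,-15,0,-1]
  ]
}}

```text
time_s: 1.9
ee_pos: [0.5415, -0.3399, 0.2627]
tcp_rot: [-3.121, 0.347, 0.002]
force: [0.1, 1.2, 0.7]
grip_width: 0.0942
```

Call:
{"fn": "apply_moves", "kwargs": {
  "deltas": [
    [0,0,0,0,-1],
    [0,0,0,0,-0.3],
    [0,0,0,0,0.0],
    [0,0,0,0,0.085],
    [0,0,0,0,0.085]
  ]
}}

```text
time_s: 2.4
ee_pos: [0.5427, -0.3395, 0.2656]
tcp_rot: [3.122, -0.345, 0.002]
force: [-0.0, -1.2, 0.3]
grip_width: 0.0654
```

Call:
{"fn": "apply_moves", "kwargs": {
  "deltas": [
    [0,0,0,0,0.085],
    [0,0,0,0,0.085]
  ]
}}

```text
time_s: 2.6
ee_pos: [0.5425, -0.3393, 0.2649]
tcp_rot: [3.122, -0.345, 0.001]
force: [0.4, 0.0, 0.9]
grip_width: 0.0497
```

```bash
python3 - <<'E'
from h import *
a=grab('scene','scene2')
crop('scene2',110,210,260,390,3.33,'c3')
E
```

```text
(no output)
```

View pics/c3.png

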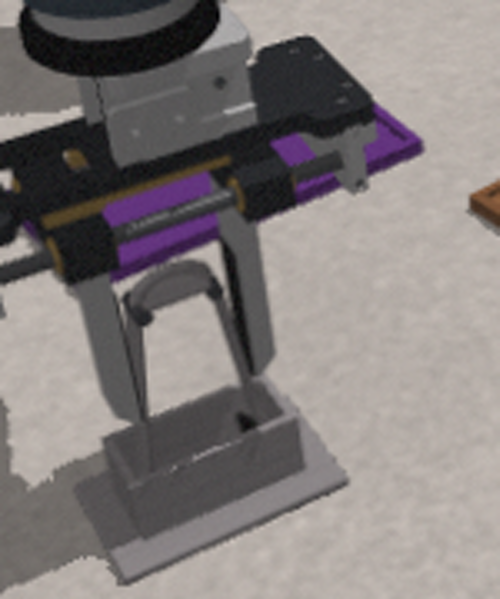

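The fingers sit evenly around the arms (tips at crop (130,415) and (262,370)), and the bow is clear of the body. I'm closing to 43 mm next.

Call:
{"fn": "apply_moves", "kwargs": {
  "deltas": [
    [0,0,0,0,0.085],
    [0,0,0,0,0.085],
    [0,0,0,0,0.085],
    [0,0,0,0,0.085],
    [0,0,0,0,0.085]
  ]
}}

```text
time_s: 3.15
ee_pos: [0.5425, -0.3393, 0.2647]
tcp_rot: [3.122, -0.345, 0.0]
force: [-0.1, -0.1, 1.4]
grip_width: 0.0431
```

Call:
{"fn": "apply_moves", "kwargs": {
  "deltas": [
    [0,0,0,0,0.085]
  ]
}}

```text
time_s: 3.25
ee_pos: [0.5424, -0.3393, 0.2647]
tcp_rot: [3.122, -0.345, 0.0]
force: [-0.3, 0.3, 0.6]
grip_width: 0.0431
```

Call:
{"fn": "apply_moves", "kwargs": {
  "deltas": [
    [0,0,6,0,0.085],
    [0,0,12,0,0.085],
    [0,0,16,0,0.085],
    [0,0,16,0,0.085],
    [0,0,16,0,0.085]
  ]
}}

```text
time_s: 3.75
ee_pos: [0.5425, -0.3394, 0.3329]
tcp_rot: [3.122, -0.345, 0.002]
force: [-0.6, -1.0, -0.2]
grip_width: 0.0432
```

Call:
{"fn": "apply_moves", "kwargs": {
  "deltas": [
    [0,0,16,0,0.085],
    [0,0,12,0,0.085],
    [0,0,6,0,0.085],
    [0,0,0,0,0.085],
    [0,0,0,0,0.085]
  ]
}}

```text
time_s: 4.25
ee_pos: [0.5423, -0.3392, 0.364]
tcp_rot: [-3.122, 0.345, 0.002]
force: [0.1, 0.3, -0.3]
grip_width: 0.0433
```

```bash
python3 - <<'E'
from h import *
a=grab('scene','scene3')
crop('scene3',110,180,260,360,3.33,'c4')
E
```

```text
(no output)
```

View pics/c4.png

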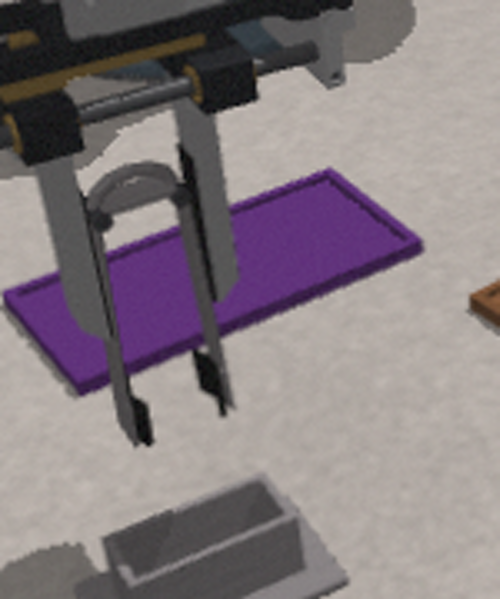

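The tongs are out of the stand and upright with the jaws open (tips at crop (142,443) and (224,412)). I'm carrying them over the large weight.

Call:
{"fn": "apply_moves", "kwargs": {
  "deltas": [
    [0,10,0,0,0.085],
    [-1,20,0,0,0.085],
    [-2,28,0,0,0.085],
    [-2,32,0,0,0.085],
    [-3,32,0,0,0.085]
  ]
}}

```text
time_s: 4.8
ee_pos: [0.5339, -0.2147, 0.3642]
tcp_rot: [-3.122, 0.344, 0.001]
force: [0.4, 0.1, -1.7]
grip_width: 0.0428
```

Call:
{"fn": "apply_moves", "kwargs": {
  "deltas": [
    [-3,32,0,0,0.085],
    [-3,32,0,0,0.085],
    [-2,32,0,0,0.085],
    [-2,26,0,0,0.085],
    [0,18,0,0,0.085]
  ]
}}

```text
time_s: 5.3
ee_pos: [0.5234, -0.0742, 0.3642]
tcp_rot: [-3.122, 0.342, 0.002]
force: [-0.6, -0.0, -0.6]
grip_width: 0.0428
```

Call:
{"fn": "apply_moves", "kwargs": {
  "deltas": [
    [0,10,-10,0,0.085],
    [0,0,-10,0,0.085],
    [0,0,-5,0,0.085],
    [0,0,0,0,0.085],
    [0,0,0,0,0.085]
  ]
}}

```text
time_s: 5.8
ee_pos: [0.5245, -0.068, 0.3394]
tcp_rot: [-3.122, 0.347, 0.001]
force: [-0.2, -0.1, -0.2]
grip_width: 0.043
```

```bash
python3 - <<'E'
from h import *
from scipy.spatial.transform import Rotation as R
print('prev tips expected px',proj(load('scene3'),[.5423,-.3392,.106]),'seen 165,308.2')
a=grab('scene','scene4');b=grab('top','top4')
s=robot.read_state();p=s['ee_pos'];M=R.from_rotvec(s['tcp_rot']).as_matrix();print(p,s['grip_width'])
i=cv2.imread('pics/scene4.png')
for sg in(-1,0,1):
    q=p+M@[0,sg*.019,.258];u=proj(a,q);print(q,u)
o=cv2.resize(i[170:300,210:370],None,fx=5,fy=5,interpolation=cv2.INTER_CUBIC)[:600]
cv2.imwrite('pics/c5.png',o)
E
```

```text
prev tips expected px [162.84277964 305.93957667] seen 165,308.2
[ 0.52461226 -0.06793042  0.33995086] 0.042854202295936374
[ 0.52892338 -0.04945272  0.08194894] [296.14340433 238.9834656 ]
[ 0.52475651 -0.06799017  0.08195091] [287.43428581 242.07245282]
[ 0.52058965 -0.08652763  0.08195287] [278.54688269 245.22485928]
```

View pics/c5.png

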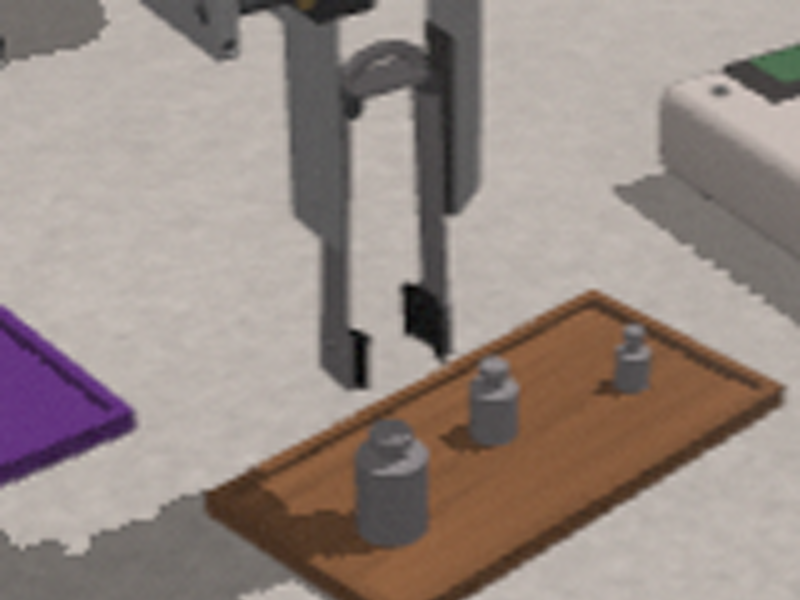

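```bash
python3 - <<'E'
from h import *
a=load('scene4');b=load('top0')
g=lambda P:(proj(a,P)-[210,170])*5
for z in(.006,.04,.051): print(z,g([.5248,-.068,z]))
print('base seen',atz(a,210+392/5,170+530/5,.006),'knob',atz(a,210+391/5,170+430/5,.051),'sides at z.023',[atz(a,210+x/5,170+492/5,.023) for x in(356,428)])
E
```

```text
0.006 [391.0172247  527.17593726]
0.04 [389.35423496 454.30983941]
0.051 [388.80597312 430.1256275 ]
base seen [ 0.52635533 -0.06901591  0.006     ] knob [ 0.52533496 -0.06737879  0.051     ] sides at z.023 [array([ 0.51581191, -0.0773071 ,  0.023     ]), array([ 0.53562372, -0.05857513,  0.023     ])]
```

The jaws are centred over the weight: tips seen at pixel (287.8,242.5) against (287.4,242.1) expected. The weight is at (0.5257,-0.068). I'm lowering 70 mm, with +1 mm in x.

Call:
{"fn": "apply_moves", "kwargs": {
  "deltas": [
    [1,0,-8,0,0.085],
    [0,0,-12,0,0.085],
    [0,0,-12,0,0.085],
    [0,0,-12,0,0.085],
    [0,0,-10,0,0.085]
  ]
}}

```text
time_s: 6.4
ee_pos: [0.5251, -0.0672, 0.2839]
tcp_rot: [-3.122, 0.345, 0.003]
force: [-0.3, 0.3, -1.4]
grip_width: 0.0432
```

Call:
{"fn": "apply_moves", "kwargs": {
  "deltas": [
    [0,0,-8,0,0.085],
    [0,0,-5,0,0.085],
    [0,0,-3,0,0.085],
    [0,0,0,0,0.085],
    [0,0,0,0,0.085]
  ]
}}

```text
time_s: 6.9
ee_pos: [0.5256, -0.0674, 0.2701]
tcp_rot: [3.122, -0.345, 0.001]
force: [0.2, -0.5, -1.2]
grip_width: 0.0433
```

```bash
python3 - <<'E'
from h import *
a=grab('scene','scene5')
crop('scene5',210,170,370,290,5,'c6')
E
```

```text
(no output)
```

View pics/c6.png

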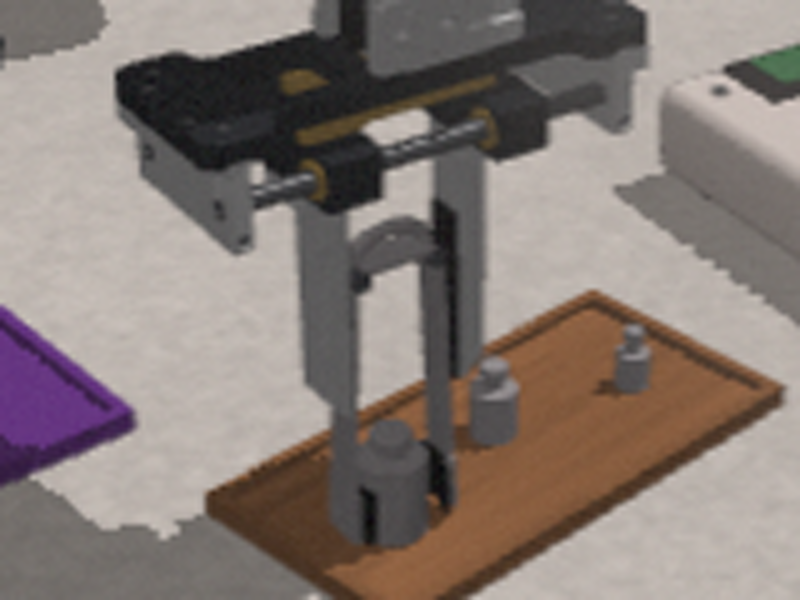

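The jaws straddle the weight (left jaw at crop (365,510), right at (440,480)) and the weight hasn't moved. I'm closing to full grip.

Call:
{"fn": "apply_moves", "kwargs": {
  "deltas": [
    [0,0,0,0,0.11],
    [0,0,0,0,0.14],
    [0,0,0,0,0.17],
    [0,0,0,0,0.25],
    [0,0,0,0,0.5]
  ]
}}

```text
time_s: 7.45
ee_pos: [0.5256, -0.0675, 0.2699]
tcp_rot: [3.122, -0.345, 0.001]
force: [-0.0, -1.2, -0.8]
grip_width: 0.039
```

Call:
{"fn": "apply_moves", "kwargs": {
  "deltas": [
    [0,0,0,0,1],
    [0,0,0,0,1],
    [0,0,0,0,1],
    [0,0,0,0,1],
    [0,0,0,0,1]
  ]
}}

```text
time_s: 7.95
ee_pos: [0.5256, -0.0674, 0.2699]
tcp_rot: [3.122, -0.345, 0.001]
force: [-0.3, -2.8, 1.3]
grip_width: 0.0387
```

Call:
{"fn": "apply_moves", "kwargs": {
  "deltas": [
    [0,0,2,0,1],
    [0,0,4,0,1],
    [0,0,8,0,1],
    [0,0,12,0,1],
    [0,0,14,0,1]
  ]
}}

```text
time_s: 8.45
ee_pos: [0.5253, -0.0672, 0.3106]
tcp_rot: [-3.122, 0.345, 0.001]
force: [0.5, 0.4, -2.0]
grip_width: 0.0392
```

Call:
{"fn": "apply_moves", "kwargs": {
  "deltas": [
    [0,0,16,0,1],
    [0,0,20,0,1],
    [0,0,20,0,1],
    [0,0,14,0,1],
    [0,0,6,0,1]
  ]
}}

```text
time_s: 8.95
ee_pos: [0.5257, -0.0674, 0.3882]
tcp_rot: [3.122, -0.345, 0.006]
force: [0.7, -0.1, -1.8]
grip_width: 0.039
```

Call:
{"fn": "apply_moves", "kwargs": {
  "deltas": [
    [0,0,0,0,1],
    [0,0,0,0,1]
  ]
}}

```text
time_s: 9.15
ee_pos: [0.5252, -0.0672, 0.3849]
tcp_rot: [-3.122, 0.345, 0.002]
force: [-0.5, -0.5, -2.5]
grip_width: 0.039
```

```bash
python3 - <<'E'
from h import *
grab('scene','scene6')
c=lambda t,u,v,w,h,s:cv2.resize(cv2.imread(f'pics/{t}.png')[v:v+h,u:u+w],None,fx=s,fy=s,interpolation=cv2.INTER_CUBIC)
o=np.zeros((600,800,3),np.uint8)
o[:300,:400]=c('top0',115,220,100,75,4); o[300:,:400]=c('scene0',360,165,100,75,4); o[:600,400:]=c('scene6',240,120,100,150,4)
cv2.imwrite('pics/c7.png',o)
E
```

```text
(no output)
```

View pics/c7.png

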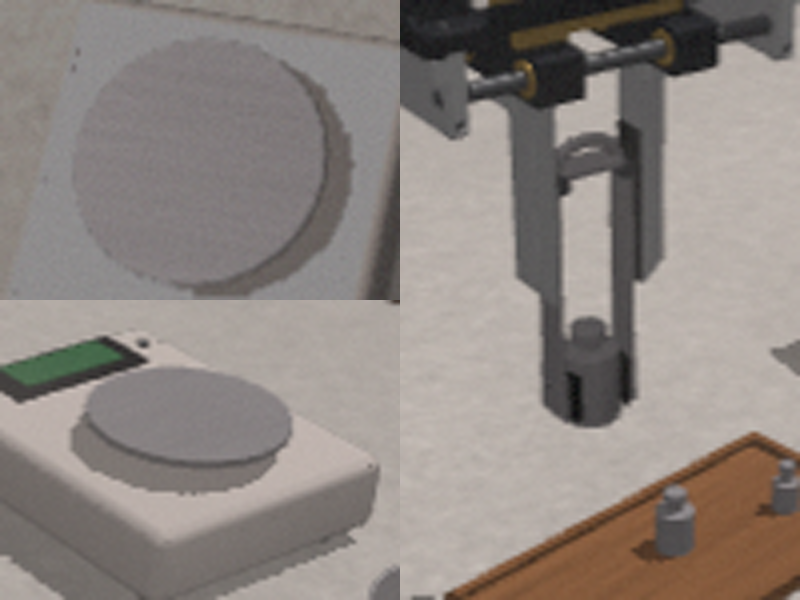

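The weight hangs upright in the jaws (crop (590,380)), and the small weights are undisturbed. Pan extents: in top, columns 72–326 and rows 38–283 of the crop; in scene, columns 86–291 and rows 68–161.

```bash
python3 - <<'E'
from h import *
from scipy.optimize import least_squares
th=np.linspace(0,2*np.pi,73)
for t,ext,u,v in(('top0',(72,326,38,283),115,220),('scene0',(86,291,68,161),360,165)):
    f=load(t); e=np.array(ext)/4+[u,u,v,v]
    def r(p):
        q=np.array([proj(f,[p[0]+.058*np.cos(a),p[1]+.058*np.sin(a),.072]) for a in th])
        return np.r_[q.min(0)[0],q.max(0)[0],q.min(0)[1],q.max(0)[1]]-e
    s=least_squares(r,[.56,.265]); print(t,s.x,s.fun)
s=robot.read_state();print(s['ee_pos'],s['time_s'])
E
```

```text
top0 [0.56009554 0.26862449] [ 0.00533314 -0.00437677 -0.36153978  0.34042191]
scene0 [0.5631044  0.26880862] [-0.48396239  0.48322646 -0.35554137  0.21069069]
[ 0.52511721 -0.06720894  0.38453285] 9.2
```

Call:
{"fn": "apply_moves", "kwargs": {
  "deltas": [
    [1,8,0,0,1],
    [2,16,0,0,1],
    [3,24,0,0,1],
    [3,28,0,0,1],
    [3,28,0,0,1]
  ]
}}

```text
time_s: 9.7
ee_pos: [0.5373, 0.0381, 0.3849]
tcp_rot: [-3.122, 0.346, 0.002]
force: [0.4, 0.1, -4.1]
grip_width: 0.0389
```

Call:
{"fn": "apply_moves", "kwargs": {
  "deltas": [
    [3,28,0,0,1],
    [3,28,0,0,1],
    [3,28,0,0,1],
    [3,28,0,0,1],
    [3,28,0,0,1]
  ]
}}

```text
time_s: 10.2
ee_pos: [0.5521, 0.1784, 0.3847]
tcp_rot: [3.122, -0.345, -0.003]
force: [-0.2, -0.5, -2.6]
grip_width: 0.0389
```

Call:
{"fn": "apply_moves", "kwargs": {
  "deltas": [
    [3,28,0,0,1],
    [3,24,0,0,1],
    [2,20,-2,0,1],
    [1,12,-3,0,1],
    [1,8,-3,0,1]
  ]
}}

```text
time_s: 10.7
ee_pos: [0.5621, 0.2697, 0.3767]
tcp_rot: [3.122, -0.344, -0.002]
force: [-0.5, -0.1, -1.8]
grip_width: 0.039
```

Call:
{"fn": "apply_moves", "kwargs": {
  "deltas": [
    [0,0,0,0,1],
    [0,0,0,0,1],
    [0,0,0,0,1],
    [0,0,0,0,1],
    [0,0,0,0,1]
  ]
}}

```text
time_s: 11.2
ee_pos: [0.5625, 0.2682, 0.3779]
tcp_rot: [-3.122, 0.346, -0.0]
force: [0.9, 0.1, -1.9]
grip_width: 0.0389
```

```bash
python3 - <<'E'
from h import *
a=grab('scene','scene7');grab('top','top7')
p=robot.read_state()['ee_pos'];print(p)
for q in([p[0],p[1],p[2]-.264],[p[0],p[1],p[2]-.219],[.562,.2687,.072]): print((proj(a,q)-[340,80])*5)
crop('scene7',340,80,480,200+0,5,'c8')
E
```

```text
[0.5624994  0.26840166 0.3778295 ]
[343.45986331 479.90780299]
[354.65515451 384.5982448 ]
[332.84604934 564.42245332]
```

View pics/c8.png

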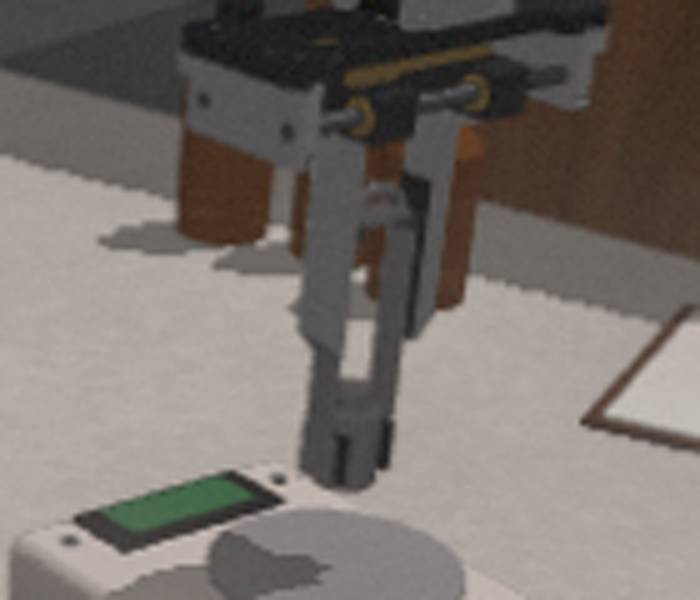

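View pics/top7.png

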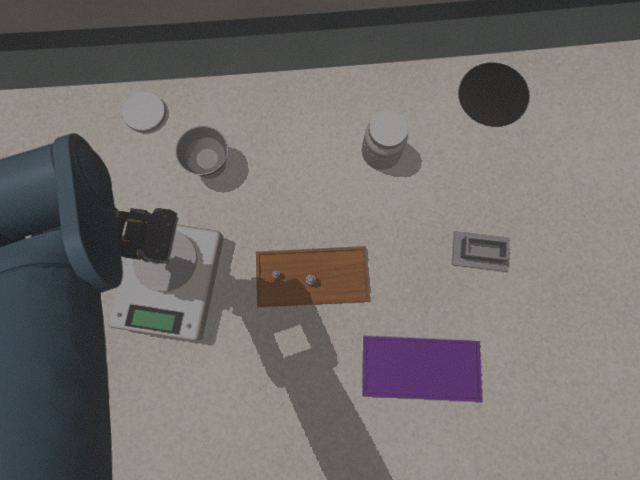

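The weight's base shows at crop (344,480) against (343,480) predicted, and its knob at (357,388) against (355,385), so it is upright over the pan with a gap of about 41 mm. The jar, mortar and two small weights are where they were. I'm handing the job in.

```bash
python3 -c "
from cell import robot
s=robot.read_state();print(s['ee_pos'],abs(s['joint_vel']).max(),s['grip_width']);print(robot.finish_job())"
```

```text
[0.5624994  0.26840166 0.3778295 ] 0.0029541456656879293 0.0389740155838015
the job is handed in; nothing more can be done
None
```

The job is handed in at about 11.3 s of arm time. I took the tongs from their stand at 43 mm across, closed the jaws on the largest weight at full grip (39 mm across), and carried it to the balance. The arm finished holding it over the pan.

- **Position:** the weight is upright and still, within about 1 mm of where I measured the pan's middle, (0.562, 0.269). The gap to the pan is about 41 mm, worked out from the tool height. In the scene picture, its base and knob were within about 1 pixel of where they should be.
- **Everything else:** the top view shows the two smaller weights, the jar and the mortar where they were. I saw no sign of the robot itself touching a weight, and measured forces stayed within about 4 N.
- **Disagreements:** the two cameras differed by up to 6 mm in x on the first rough readings, and by 3 mm on the fitted pan centre. I leaned on the scene camera because the projected fingertips matched it.

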